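Set the valve-sizer gauge and lock it

TASK

Turn the black knob on top of the cream bench gauge until its pointed nose points at the small dark rider on the dial, then turn the steel hexagonal lock ring under the knob clockwise until it is tight: it runs free at first, then grips and drags the brass washer under it, and it is tight when the washer's tab has been dragged about 10 mm, never more than 18 mm. Work gently: do not shove the gauge sideways on its rubber pad by more than about 3 mm, leave the knob on its setting, and leave the rider and the things lying around the gauge where they are.

Things in the scene. Friction and masses are not known exactly. Their poses are not given: they have to be found in the camera images.
- gauge: Cream bench gauge, 175 x 130 mm, top 36 mm above the bench, on a rubber pad fixed to the bench that yields sideways 1 mm per 7 N; over it a dial 120 mm across, face 40 mm above the bench. Origin on the bench under the vertical spindle axis, about which knob, ring, washer and rider turn; z up; x towards the jaws (steel blocks 78 to 98 mm from the axis, up to 58 mm high).
- knob_mid (a point): Centre of the black knob, on the spindle axis, 94 mm above the bench. Knob: 81 to 107 mm high, a bar 20 mm wide (along its y), flats 20 mm long, one end round, the other (+x) a pointed nose 21 mm from the axis, a white line on top towards it. Turns with 0.06 N m, stays where left. Starts anticlockwise of the rider: turn it clockwise seen from above, 0.4 to 1.4 rad.
- rider_mark (a point): Top of the setting rider, a dark steel block 10 x 6 x 4 mm that stands on the dial, its centre 50 mm from the spindle axis (top 44 mm above the bench). It marks the wanted setting: the knob is set when its nose (its x axis) points over it. Not to be moved.
- ring_mid (a point): Centre of the steel lock ring, on the axis, 66 mm above the bench; 54 to 78 mm high. A hexagon 56 mm across flats (64 mm over the corners); its y axis is square to one pair of flats. Clockwise seen from above tightens: it runs free (0.03 N m) for 0.3 to 1.1 rad, which cannot be seen, then grips the washer and turns it along at 0.6 to 0.9 N m (0.35 to 0.5 N m while held still). Stays where left.
- tab (a point): Point on the brass washer's tab, 38 mm from the spindle axis, 43 mm above the bench (lug 9 mm wide, reaching to 42 mm). The washer, a 52 mm disc on the dial under the ring, starts with its tab along the gauge's -x; only the gripping ring drags it, clockwise (to the gauge's +y), and it stays where left. Tight: this point stands 4 to 18 mm to the gauge's +y.
- sizer (a point): A loose valve sizer lying near the gauge (pale handle, thin rod, blue ring, 180 mm long, 14 mm high); this point is the middle of its handle's underside. Not to be disturbed.
- cup_rim (a point): Loose steel cup, 64 mm across and 55 mm high; this point is the centre of its mouth. Not to be disturbed.
- plug (a point): Loose stepped aluminium plug, 36 mm across and 40 mm high; this point is on its axis at mid-height. Not to be disturbed.

How it is judged (in metres and radians):
On the way, in this order (a step that is already met when the one before it is completed fails the run):
1. the knob points at the rider (rider within 4.5 mm of its centre line) while the ring has not yet gripped (y of rider_mark in the frame of knob_mid between -0.0045 and 0.0045 m and x of rider_mark in the frame of knob_mid above 0 m and y of tab in the frame of gauge below 0.002 m), for 0.3 s.
2. the ring is tight: the washer's tab has been dragged 4 mm or more (y of tab in the frame of gauge above 0.004 m), for 0.2 s.
At the end, for the whole second after the job is handed in: the knob's nose points over the rider (rider centre within 4.5 mm of the knob's centre line), and the washer's tab has been dragged 4 to 18 mm by the lock ring (y of rider_mark in the frame of knob_mid between -0.0045 and 0.0045 m and x of rider_mark in the frame of knob_mid above 0 m and y of tab in the frame of gauge between 0.004 and 0.018 m); the robot touches nothing.
It fails at once if the ring is overtightened: the tab is dragged more than 18 mm (y of tab in the frame of gauge above 0.018 m).
It fails at once if the gauge is shoved more than 3.5 mm sideways on its rubber pad (about 25 N) (distance of gauge from where it was at the start of the episode above 0.0035 m).
It fails at once if the rider is moved by more than 4 mm (distance of rider_mark from where it was at the start of the episode above 0.004 m).
It fails at once if a bystander is moved by more than 10 mm (distance of any of sizer, cup_rim, plug from where it was at the start of the episode above 0.01 m).
It also fails if it takes over 58 s, if anything falls off the work surface, if the arm or the gripper's body presses on something with over 40 N, if the wrist force passes 120 N, or if a joint passes its speed limit or range.

ROBOT

A 6-joint arm with a two-finger parallel gripper is mounted at the origin on the work surface. World frame = base frame: x ahead of the robot, y to its left, z up, the work surface at z = 0. Lengths are in m, angles in degrees, forces in N, time in s.
With the tool pointing down it reaches from about 0.25 to 0.775 m from the base axis. Payload 4 kg.
Tool frame: the origin (TCP) lies at the very end of the fingers, on their centre line; the grasp point (between the pads) lies 19 mm behind it; z points along the fingers, x is the direction in which the jaws open and shut, and the axes are right-handed (so a half turn about z gives the same grasp; the last joint's range is limited). The gripper opens to 94 mm and grips with 3 to 60 N. Pads are 16 mm wide; open, the fingers measure 119 mm over their backs; the gripper's body (75 mm by 177 mm) begins 78 mm behind the grasp point.
Start: joints at [65.082, 4.996, 78.535, -0, 96.463, -5.907], TCP at [0.179, 0.52, 0.206] pointing down, gripper open.
Joint ranges: [-177.83, 177.83], [-43.37, 116.18], [15.69, 146.23], [-61.86, 241.86], [9.47, 152.12], [-147.06, 147.06]. Speed limits (degrees/s): [159.86, 159.86, 180, 180, 180, 180].

INTERFACE

Orientations are given as a 3x3 rotation matrix whose columns are the frame's x, y, z axes.
In Python, from cell import robot, get_image, camera_model, job gives the robot as it stands.
- The arm moves only by the tool jog_arm, never from a script. Its argument "increments" is a list of rows, each an object with "xyz": the shift along the world's x, y, z in cm, a list of three; "yaw": the turn about the world's z in degrees. A call has 1 to 12 rows; each row shifts and turns the commanded pose from where the row before left it; what a row does not reach is not made up. A row lasts 1/8 s, in which the tool goes at most 62.5 mm and 10.7 degrees, less where a joint would pass 70% of its speed; a pose out of reach is approached as far as the arm can. A call with a gripper value outside its range is refused whole. "claw" is the opening, from 0 (shut) to 1 (fully open), set as the call begins (left out, the last holds). The fingers move at their own pace and stop on an object; the grip force is fixed at half the most. Time passes only in rows, so rows that do not move let the fingers close. It gives the time, the measured TCP pose, the force and the opening at its end, in the units of the state.
- robot.read_state(): the state, without advancing time (a new reading comes with each control period).
- get_image(name): name is "scene" or "top" or "wrist"; returns (picture, depth): 400x640x3 uint8, blue, green, red; 400x640 float32, m along the optical axis (not along the pixel's ray), 0 where there is no reading.
- camera_model(name): a dict with "K" (3x3 intrinsics, pixels), "rvec" (rotation vector, rad) and "tvec" (3), from world to camera coordinates, as OpenCV has them. Camera axes: x right, y down, z forward; pixel columns grow to the right and rows downward; lengths in m; the calibration is good to about 2 mm. A picture is of the moment at which its call begins: read the wrist's pose just before it. camera_model takes no time and is no camera call; for the wrist camera it gives the pose at the moment of the call.
- job.hand_in(): hands the job in, once; it reports no verdict.
The state is a dict: "t": time; "qpos": joint angles; "joint_velocities": joint speeds; "joint_efforts": joint torques, N m; "position": TCP position; "tool_rot": TCP orientation; "force": force on the tool from outside, world axes, zero at the start; "wrist_torque": the same for the moment, N m; "opening": opening from 0.0 (shut) to 1.0 (fully open).
Only numpy, scipy, OpenCV 4.12 (cv2) and the standard library are available. Lean on these libraries where they do the work, as an engineer would, in place of code of your own. Each camera call takes 0.05 s, during which the arm holds its last target.

## Working session

There is one attempt and no reset: what is moved stays moved. The work goes in short steps, Python scripts to look and compute and a tool call to move; the robot and the scene stay as the last step left them, time stands still between calls to the robot, and variables do not carry over. Pictures are saved under pics/ and viewed, and the job is handed in when it is done.

Besides the shell and the picture viewer there is one more tool, called by a JSON object that holds its "fn" and its "kwargs". jog_arm: Moves the arm, as the interface text tells. Its arguments: {"type":"object","properties":{"increments":{"type":"array"},"claw":{"type":"number"}},"required":["increments"]}

```bash
mkdir -p pics; ls
python3 - <<'E'
from cell import robot,get_image,camera_model,job
import cv2,numpy as np
print(robot.read_state())
for n in ("scene","top","wrist"):
    m=camera_model(n); im,d=get_image(n)
    cv2.imwrite(f"pics/{n}0.png",im); np.savez(f"pics/{n}0.npz",im=im,d=d,K=m["K"],rvec=m["rvec"],tvec=m["tvec"])
    print(n,m)
E
```

```text
pics
{'t': 0.0, 'qpos': array([ 6.50820113e+01,  5.03965561e+00,  7.86243055e+01,  2.27267391e-04,
        9.64634937e+01, -5.90815482e+00]), 'joint_velocities': array([-0.02618676,  0.07084136, -0.0262089 ,  0.02586354, -0.09659649,
       -0.08650654]), 'joint_efforts': array([ 3.46199176e-04, -3.40173268e+01, -3.02431154e+01,  7.18262815e-02,
        3.28353408e-02, -1.90000405e-04]), 'position': array([0.17892884, 0.51949529, 0.20430287]), 'tool_rot': array([[ 3.25728973e-01,  9.45462718e-01, -9.40803740e-04],
       [ 9.45460598e-01, -3.25730249e-01, -2.01576829e-03],
       [-2.21228200e-03, -2.32898732e-04, -9.99997526e-01]]), 'force': array([ 0.71907148, -0.40455457, -0.44208502]), 'wrist_torque': array([-0.00643614,  0.01993439, -0.00275766]), 'opening': 0.999021313107482}
scene {'K': array([[443.21299884,   0.        , 320.73108428],
       [  0.        , 443.21299884, 204.10421643],
       [  0.        ,   0.        ,   1.        ]]), 'rvec': array([ 1.97084035,  1.12578572, -0.58454449]), 'tvec': array([-0.17338964, -0.24443037,  1.50820689])}
top {'K': array([[381.86779076,   0.        , 320.82915402],
       [  0.        , 381.86779076, 194.91275079],
       [  0.        ,   0.        ,   1.        ]]), 'rvec': array([ 2.19138503, -2.12947788,  0.08235173]), 'tvec': array([-0.14060008,  0.58163223,  0.88317184])}
wrist {'K': array([[284.04075897,   0.        , 319.07340257],
       [  0.        , 284.04075897, 198.56290059],
       [  0.        ,   0.        ,   1.        ]]), 'rvec': array([-2.36599366, -1.68743962, -0.23246912]), 'tvec': array([-0.54993659, -0.02786272,  0.39222986])}
```

View pics/top0.png

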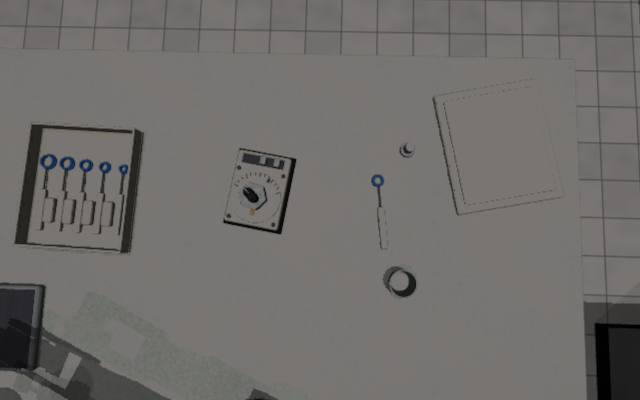

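View pics/wrist0.png

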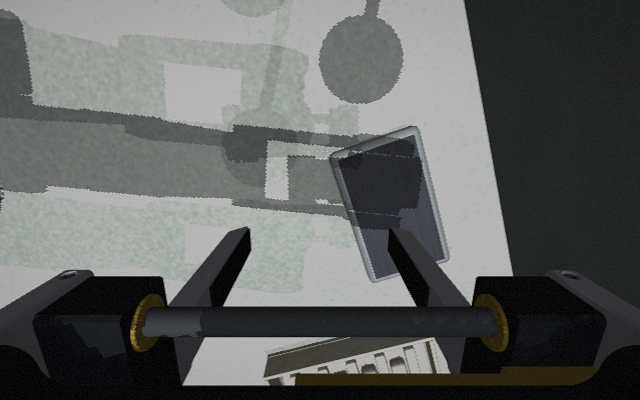

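View pics/scene0.png

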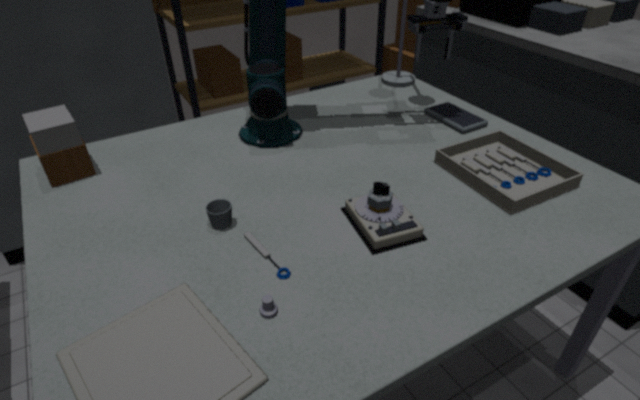

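The top view shows the gauge near pixel (257,192), with the knob at about (253,195), the yellow tab near (251,213) and the jaws at the top. The sizer, plug and cup lie to the right. Next I enlarge and measure.

```bash
cat > h.py <<'E'
import cv2,numpy as np
def load(f):
    z=np.load(f); return z["im"],z["d"],z["K"],cv2.Rodrigues(z["rvec"])[0],z["tvec"]
def cloud(f):
    im,d,K,R,t=load(f); v,u=np.mgrid[:d.shape[0],:d.shape[1]]
    P=np.stack([(u-K[0,2])/K[0,0]*d,(v-K[1,2])/K[1,1]*d,d],-1)
    W=(P-t)@R; W[d<=0]=np.nan
    return im,W
def atz(f,uv,z):
    im,d,K,R,t=load(f); C=-R.T@t
    r=R.T@np.array([(uv[0]-K[0,2])/K[0,0],(uv[1]-K[1,2])/K[1,1],1])
    return C+r*(z-C[2])/r[2]
def proj(f,p):
    im,d,K,R,t=load(f); q=R@np.asarray(p)+t; return (K@q/q[2])[:2]
E
python3 - <<'E'
from h import *
im,W=cloud("pics/top0.npz")
c=im[135:245,205:305]; c=cv2.convertScaleAbs(c,alpha=1.5)
cv2.imwrite("pics/t1.png",cv2.resize(c,None,fx=5.4,fy=5.4,interpolation=cv2.INTER_CUBIC))
for z0,z1 in((.034,.038),(.0385,.042),(.07,.085),(.095,.115)):
    m=(W[...,2]>z0)&(W[...,2]<z1); m[:,:200]=0;m[:,320:]=0;m[260:]=0
    w=W[m]; print(z0,len(w),w.mean(0) if len(w) else'',w.min(0),w.max(0))
for n,uv,z in(("knob",(253,195),.107),("cup",(400,281),.055),("plug",(407,150),.04)): print(n,atz("pics/top0.npz",uv,z))
E
```

```text
0.034 1229 [0.60036073 0.02470802 0.0361641 ] [ 0.50333386 -0.04601675  0.03400452] [0.68808916 0.10298092 0.03799898]
0.0385 1272 [0.58801125 0.02806706 0.04017543] [ 0.50755469 -0.04127137  0.03850736] [0.68003714 0.09951066 0.04199229]
0.07 377 [0.57503311 0.02926779 0.07806257] [0.54663498 0.0008961  0.07072718] [0.60571926 0.06081271 0.08463357]
0.095 145 [0.57555062 0.03047813 0.10662157] [0.55995426 0.01552235 0.09735832] [0.59084852 0.04519112 0.11102486]
knob [0.57331077 0.02221637 0.107     ]
cup [ 0.3929734  -0.30849593  0.055     ]
plug [ 0.69657096 -0.32492301  0.04      ]
```

View pics/t1.png

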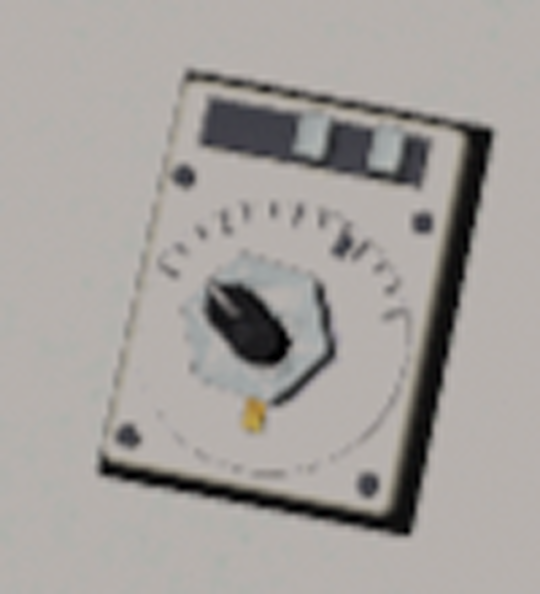

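Run:
```python
from h import *
im,d,K,R,t=load("pics/wrist0.npz"); print("C",-R.T@t,"axis",R[2],"up",-R[1])
T=np.array([[.3257,.9455,0],[.9455,-.3257,0],[0,0,-1]])
print("cam in tool",T.T@(-R.T@t-[.179,.5195,.2043]), T.T@R[2], T.T@R[1])
for n,uv,z in(("axis",(252.5,196),.08),("rider",(205+344/5.4,135+243/5.4),.044),("tab",(205+255/5.4,135+415/5.4),.043)): print(n,atz("pics/top0.npz",uv,z))
```

```text
C [0.10355656 0.54683219 0.38379869] axis [ 0.25759819 -0.09089441 -0.96196745] up [-0.90961646  0.31302311 -0.27315643]
cam in tool [ 0.00127066 -0.08023387 -0.17949869] [-0.00204094  0.27316339  0.96196745] [ 2.98733650e-04  9.61993985e-01 -2.73156434e-01]
axis [0.57352675 0.02870874 0.08      ]
rider [ 6.15660881e-01 -4.67157183e-04  4.40000000e-02]
tab [0.53960579 0.03513685 0.043     ]
```

{"fn": "jog_arm", "kwargs": {"increments": [{"xyz":[3.3,-4.08,0.3],"yaw":5},{"xyz":[3.3,-4.08,0.3],"yaw":5},{"xyz":[3.3,-4.08,0.3],"yaw":5},{"xyz":[3.3,-4.08,0.3],"yaw":5},{"xyz":[3.3,-4.08,0.3],"yaw":5},{"xyz":[3.3,-4.08,0],"yaw":5},{"xyz":[3.3,-4.08,0],"yaw":5},{"xyz":[3.3,-4.08,0],"yaw":5},{"xyz":[3.3,-4.08,0],"yaw":5},{"xyz":[3.3,-4.08,0],"yaw":5},{"xyz":[3.3,-4.08,0],"yaw":5},{"xyz":[3.3,-4.08,0],"yaw":5}], "claw": 1}}

```text
t: 1.65
position: [0.5759, 0.029, 0.2201]
tool_rot: [[-0.658, 0.753, -0.001], [0.753, 0.658, 0.0], [0.001, -0.0, -1.0]]
force: [-0.1, -0.2, 0.2]
opening: 1.001
```

{"fn": "jog_arm", "kwargs": {"increments": [{"xyz":[0,0,0],"yaw":0},{"xyz":[0,0,0],"yaw":0},{"xyz":[0,0,0],"yaw":0}]}}

```text
t: 2.02
position: [0.5745, 0.0316, 0.2208]
tool_rot: [[-0.657, 0.754, 0.0], [0.754, 0.657, 0.0], [0.0, 0.0, -1.0]]
force: [-0.5, 0.3, -0.3]
opening: 1.002
```

```bash
cat >> h.py <<'E'
def snap(n,tag):
    from cell import get_image,camera_model
    m=camera_model(n); im,d=get_image(n)
    cv2.imwrite(f"pics/{tag}.png",im); np.savez(f"pics/{tag}.npz",im=im,d=d,K=m["K"],rvec=m["rvec"],tvec=m["tvec"]); return im
def st():
    from cell import robot
    s=robot.read_state(); R=s["tool_rot"]
    print("t %.2f pos %s yaw %.2f tilt %s F %s M %s open %.3f q %s"%(s["t"],s["position"].round(4),np.degrees(np.arctan2(R[1,0],R[0,0])),R[:,2].round(4),s["force"].round(2),s["wrist_torque"].round(3),s["opening"],s["qpos"].round(1)))
E
python3 - <<'E'
from h import *
st(); im=snap("wrist","w1")
E
```

```text
t 2.02 pos [0.5745 0.0316 0.2208] yaw 131.07 tilt [ 1.e-04  4.e-04 -1.e+00] F [-0.52  0.27 -0.33] M [ 0.066 -0.02  -0.06 ] open 1.002 q [  -2.5    8.1   73.4    0.    98.5 -133.6]
```

View pics/w1.png

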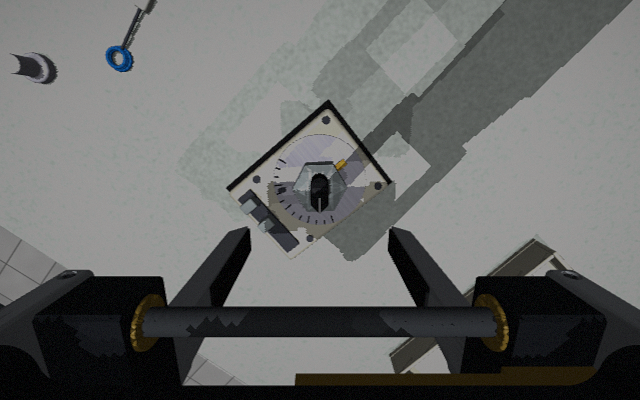

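The wrist view shows the gauge centred. The knob is at (320,190) with its white line pointing down the image, the tab is at (341,164) and the jaws are at lower left (260,215). I'll zoom in.

Run:
```python
from h import *
im,W=cloud("pics/w1.npz")
c=im[130:240,250:380]; 
cv2.imwrite("pics/w1z.png",cv2.resize(cv2.convertScaleAbs(c,alpha=1.3),None,fx=5.4,fy=5.4,interpolation=cv2.INTER_CUBIC))
sel=np.hypot(W[...,0]-.575,W[...,1]-.031)<.05
for z0,z1 in((.0385,.0425),(.074,.082),(.102,.112)):
    m=sel&(W[...,2]>z0)&(W[...,2]<z1); w=W[m][:,:2].astype(np.float32)
    print(z0,len(w),w.mean(0),cv2.minAreaRect(w*1000), W[m][:,2].mean())
    h=cv2.convexHull(w*1000)[:,0]
    (c0,r)=cv2.minEnclosingCircle(w*1000); print("  circ",c0,r)
    if 0.07<z0<.08: print(h.round(1).tolist())
```

```text
0.0385 2397 [0.5709054  0.02404846] ((575.0964965820312, 31.401512145996094), (98.711181640625, 98.78410339355469), 41.04957962036133) 0.04014577238448427
  circ (575.005126953125, 30.98788070678711) 49.97995376586914
0.074 1333 [0.5707685  0.03031163] ((573.34716796875, 32.45768737792969), (56.2044563293457, 62.28962707519531), 43.598915100097656) 0.07809560249912792
  circ (573.3104858398438, 32.728492736816406) 32.01841354370117
[[604.5, 39.79999923706055], [599.0999755859375, 46.20000076293945], [583.9000244140625, 61.400001525878906], [582.7999877929688, 62.0], [581.5, 62.5], [579.7000122070312, 62.5], [572.7000122070312, 60.900001525878906], [554.0, 56.70000076293945], [550.5999755859375, 53.79999923706055], [547.0999755859375, 42.5], [542.0999755859375, 25.700000762939453], [542.7000122070312, 24.600000381469727], [543.4000244140625, 23.700000762939453], [548.5999755859375, 17.700000762939453], [558.9000244140625, 6.900000095367432], [563.0999755859375, 3.0], [564.0999755859375, 2.299999952316284], [565.4000244140625, 2.0], [592.7999877929688, 8.300000190734863], [594.9000244140625, 10.0], [595.5, 10.600000381469727], [596.7000122070312, 13.100000381469727], [598.0999755859375, 17.299999237060547], [599.4000244140625, 21.399999618530273], [603.5999755859375, 35.79999923706055]]
0.102 547 [0.5728869  0.03201691] ((574.199951171875, 33.19196701049805), (39.75631332397461, 18.399124145507812), 40.580604553222656) 0.10699854554655429
  circ (574.23876953125, 33.14662551879883) 19.8908748626709
```

View pics/w1z.png

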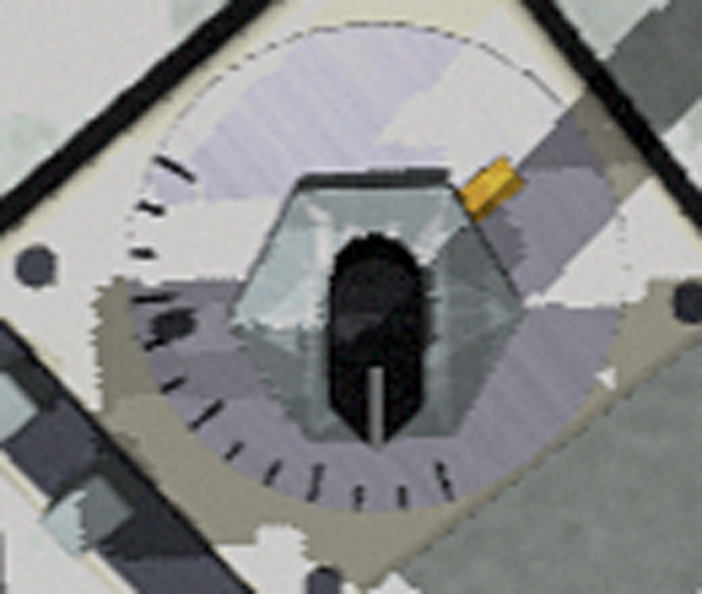

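Run:
```python
from h import *
ax=np.array([.5735,.0327])
for n,uv,z in(("rider",(250+172/5.4-.4,130+322/5.4-.4),.044),("tab",(250+495/5.4-.4,130+185/5.4-.4),.043),("nose",(250+376/5.4-.4,130+440/5.4-.4),.107),("dialc",(250+376/5.4,130+268/5.4),.04)):
    p=atz("pics/w1.npz",uv,z)[:2]; v=p-ax; print(n,p,np.hypot(*v),np.degrees(np.arctan2(v[1],v[0])))
# edges of gauge for yaw: high points
im,W=cloud("pics/w1.npz")
sel=np.hypot(W[...,0]-.58,W[...,1]-.031)<.13
m=sel&(W[...,2]>.033)&(W[...,2]<.046); print(cv2.minAreaRect(W[m][:,:2].astype(np.float32)*1000))
im,W=cloud("pics/top0.npz")
sel=np.hypot(W[...,0]-.58,W[...,1]-.031)<.13
m=sel&(W[...,2]>.033)&(W[...,2]<.046); print(cv2.minAreaRect(W[m][:,:2].astype(np.float32)*1000))
# ring hex fit: project model over yaw
im,W=cloud("pics/w1.npz")
m=(np.hypot(W[...,0]-.5735,W[...,1]-.0327)<.05)&(W[...,2]>.076)&(W[...,2]<.080); w=W[m][:,:2]*1000
a=np.radians(np.arange(0,360,.5)); best=[]
for a0 in np.arange(0,60,.5):
    n=np.stack([np.cos(np.radians(a0+60*np.arange(3))),np.sin(np.radians(a0+60*np.arange(3)))])
    pr=w@n; lo=np.percentile(pr,.3,0); hi=np.percentile(pr,99.7,0); best.append(((hi-lo).sum(),a0,hi-lo,np.linalg.lstsq(n.T,(hi+lo)/2,rcond=None)[0]))
best.sort(key=lambda b:b[0]); print(best[:2])
```

```text
rider [0.61300749 0.0019128 ] 0.05008685690831232 -37.92839343845934
tab [0.53798997 0.03817497] 0.03592961894065073 171.23510361478446
nose [0.58760848 0.04439666] 0.018326511722927888 39.66049325051105
dialc [0.57173884 0.03134772] 0.0022204371604863924 -142.48160133493025
((592.7042236328125, 29.003768920898438), (128.01370239257812, 172.47361755371094), 80.52880859375)
((595.8314208984375, 27.733436584472656), (128.9507293701172, 173.1979522705078), 80.57685089111328)
[(np.float64(166.61967628233853), np.float64(44.0), array([55.52831463, 55.39331158, 55.69805007]), array([573.28367645,  32.48971653])), (np.float64(166.67151632451456), np.float64(43.5), array([55.56286847, 55.42685155, 55.6817963 ]), array([573.30972113,  32.45589232]))]
```

{"fn": "jog_arm", "kwargs": {"increments": [{"xyz":[-0.1,0.1,-4],"yaw":0},{"xyz":[0,0,-4],"yaw":0},{"xyz":[0,0,0],"yaw":0},{"xyz":[0,0,0],"yaw":0},{"xyz":[0,0,0],"yaw":0}], "claw": 0.5}}

```text
t: 2.7
position: [0.5756, 0.0316, 0.1433]
tool_rot: [[-0.656, 0.755, 0.005], [0.755, 0.656, -0.0], [-0.003, 0.003, -1.0]]
force: [-0.4, 0.3, 0.1]
opening: 0.515
```

Run:
```python
from h import *
st();st(); im=snap("wrist","w2"); cv2.imwrite("pics/w2z.png",cv2.resize(im[130:290,200:440],None,fx=3.3,fy=3.3))
im,W=cloud("pics/w2.npz")
m=(np.hypot(W[...,0]-.5735,W[...,1]-.0327)<.05)&(W[...,2]>.104)&(W[...,2]<.110); w=W[m][:,:2].astype(np.float32)*1000; print(cv2.minAreaRect(w),len(w))
```

```text
t 2.70 pos [0.5756 0.0316 0.1433] yaw 131.01 tilt [ 4.7e-03 -2.0e-04 -1.0e+00] F [-0.44  0.28  0.09] M [0.029 0.04  0.034] open 0.515 q [  -2.5    9.3   80.8    0.    89.6 -133.5]
t 2.70 pos [0.5756 0.0316 0.1433] yaw 131.01 tilt [ 4.7e-03 -2.0e-04 -1.0e+00] F [-0.44  0.28  0.09] M [0.029 0.04  0.034] open 0.515 q [  -2.5    9.3   80.8    0.    89.6 -133.5]
((574.069091796875, 32.68644714355469), (39.07154083251953, 18.85591697692871), 41.53394317626953) 945
```

View pics/w2z.png

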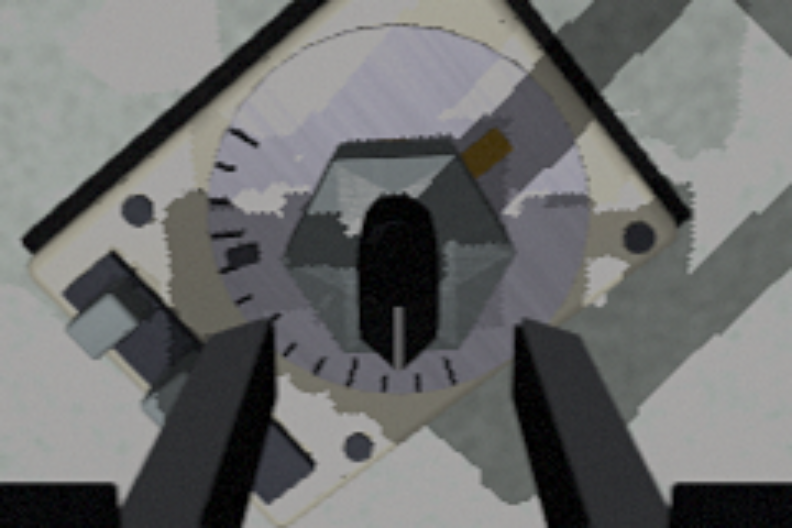

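{"fn": "jog_arm", "kwargs": {"increments": [{"xyz":[0,0,0],"yaw":0},{"xyz":[0,0,0],"yaw":0}]}}

```text
t: 3.0
position: [0.5745, 0.0314, 0.1411]
tool_rot: [[-0.656, 0.755, 0.001], [0.755, 0.656, 0.0], [-0.001, 0.001, -1.0]]
force: [0.5, 0.6, -0.2]
opening: 0.504
```

Run:
```python
from h import *
from cell import get_image
for i in range(4): st(); get_image("top")
```

```text
t 3.00 pos [0.5745 0.0314 0.1411] yaw 130.98 tilt [ 9.e-04  0.e+00 -1.e+00] F [ 0.5   0.58 -0.24] M [ 0.028  0.004 -0.034] open 0.504 q [  -2.5    9.4   81.     0.    89.6 -133.5]
t 3.05 pos [0.5743 0.0314 0.1408] yaw 130.98 tilt [ 5.e-04  0.e+00 -1.e+00] F [ 0.6   0.34 -0.15] M [ 0.127  0.001 -0.041] open 0.497 q [  -2.5    9.4   81.     0.    89.6 -133.5]
t 3.10 pos [0.5743 0.0314 0.1407] yaw 130.99 tilt [ 2.e-04  1.e-04 -1.e+00] F [0.38 0.36 0.36] M [0.033 0.044 0.002] open 0.503 q [  -2.5    9.4   81.     0.    89.6 -133.5]
t 3.15 pos [0.5742 0.0314 0.1406] yaw 130.98 tilt [-0.e+00  1.e-04 -1.e+00] F [-0.55 -0.24 -0.21] M [0.145 0.092 0.008] open 0.497 q [  -2.5    9.4   81.     0.    89.6 -133.5]
```

{"fn": "jog_arm", "kwargs": {"increments": [{"xyz":[-0.07,0.1,-2],"yaw":0},{"xyz":[0,0,-2],"yaw":0},{"xyz":[0,0,-1.7],"yaw":0},{"xyz":[0,0,0],"yaw":0},{"xyz":[0,0,0],"yaw":0},{"xyz":[0,0,0],"yaw":0},{"xyz":[0,0,0],"yaw":0}]}}

```text
t: 4.08
position: [0.574, 0.0324, 0.0844]
tool_rot: [[-0.656, 0.755, 0.001], [0.755, 0.656, -0.0], [-0.001, 0.001, -1.0]]
force: [-0.4, 0.9, -0.6]
opening: 0.499
```

{"fn": "jog_arm", "kwargs": {"increments": [{"xyz":[0,0,0],"yaw":0},{"xyz":[0,0,0],"yaw":0},{"xyz":[0,0,0],"yaw":0},{"xyz":[0,0,0],"yaw":0},{"xyz":[0,0,0],"yaw":0}], "claw": 0.15}}

```text
t: 4.7
position: [0.5739, 0.0319, 0.0835]
tool_rot: [[-0.656, 0.755, 0.001], [0.755, 0.656, -0.001], [-0.001, 0.0, -1.0]]
force: [2.0, -2.8, -0.8]
opening: 0.209
```

Run:
```python
from h import *
from cell import get_image
for i in range(2): st(); get_image("top")
```

```text
t 4.70 pos [0.5739 0.0319 0.0835] yaw 130.97 tilt [ 9.e-04 -8.e-04 -1.e+00] F [ 1.97 -2.79 -0.76] M [-0.331 -0.316  0.028] open 0.209 q [  -2.4   11.2   85.6   -0.    83.2 -133.4]
t 4.75 pos [0.5739 0.0319 0.0836] yaw 130.98 tilt [ 9.e-04 -8.e-04 -1.e+00] F [ 1.6  -2.54 -1.05] M [-0.361 -0.411 -0.01 ] open 0.210 q [  -2.4   11.2   85.6   -0.    83.2 -133.4]
```

{"fn": "jog_arm", "kwargs": {"increments": [{"xyz":[0.05,-0.06,0],"yaw":0},{"xyz":[0,0,0],"yaw":-6},{"xyz":[0,0,0],"yaw":-6},{"xyz":[0,0,0],"yaw":-6},{"xyz":[0,0,0],"yaw":-6},{"xyz":[0,0,0],"yaw":-6},{"xyz":[0,0,0],"yaw":0},{"xyz":[0,0,0],"yaw":0}]}}

```text
t: 5.8
position: [0.574, 0.0317, 0.0835]
tool_rot: [[-0.192, 0.981, 0.0], [0.981, 0.192, -0.0], [-0.0, 0.0, -1.0]]
force: [1.6, -1.8, -1.4]
opening: 0.208
```

Run:
```python
from h import *
from cell import get_image
for i in range(2): st(); get_image("top")
```

```text
t 5.80 pos [0.574  0.0317 0.0835] yaw 101.06 tilt [ 1.e-04 -0.e+00 -1.e+00] F [ 1.62 -1.83 -1.36] M [-0.417 -0.389 -0.087] open 0.208 q [  -2.5   11.2   85.5   -0.    83.2 -103.5]
t 5.85 pos [0.574  0.0317 0.0835] yaw 101.04 tilt [ 1.e-04 -0.e+00 -1.e+00] F [ 1.96 -2.34 -0.58] M [-0.385 -0.361 -0.012] open 0.209 q [  -2.5   11.2   85.5   -0.    83.2 -103.5]
```

{"fn": "jog_arm", "kwargs": {"increments": [{"xyz":[0.02,-0.03,0],"yaw":-6},{"xyz":[0,0,0],"yaw":-6},{"xyz":[0,0,0],"yaw":-6},{"xyz":[0,0,0],"yaw":-6},{"xyz":[0,0,0],"yaw":-6},{"xyz":[0,0,0],"yaw":-6},{"xyz":[0,0,0],"yaw":-6},{"xyz":[0,0,0],"yaw":-4},{"xyz":[0,0,0],"yaw":-3},{"xyz":[0,0,0],"yaw":0},{"xyz":[0,0,0],"yaw":0},{"xyz":[0,0,0],"yaw":0}]}}

```text
t: 7.4
position: [0.5741, 0.0315, 0.0836]
tool_rot: [[0.615, 0.788, -0.0], [0.788, -0.615, 0.0], [-0.0, -0.0, -1.0]]
force: [0.8, -1.8, 0.4]
opening: 0.208
```

Run:
```python
from h import *
st(); im=snap("wrist","w3"); cv2.imwrite("pics/w3z.png",cv2.resize(im[130:330,180:460],None,fx=2.8,fy=2.8,interpolation=cv2.INTER_CUBIC)); st()
```

```text
t 7.40 pos [0.5741 0.0315 0.0836] yaw 52.02 tilt [-1.e-04  0.e+00 -1.e+00] F [ 0.82 -1.84  0.38] M [-0.491 -0.191 -0.032] open 0.208 q [ -2.5  11.3  85.5   0.   83.3 -54.5]
t 7.45 pos [0.5741 0.0315 0.0836] yaw 52.01 tilt [-0.  0. -1.] F [ 1.18 -1.49 -0.38] M [-0.398 -0.232 -0.055] open 0.210 q [ -2.5  11.3  85.5  -0.   83.3 -54.5]
```

View pics/w3z.png

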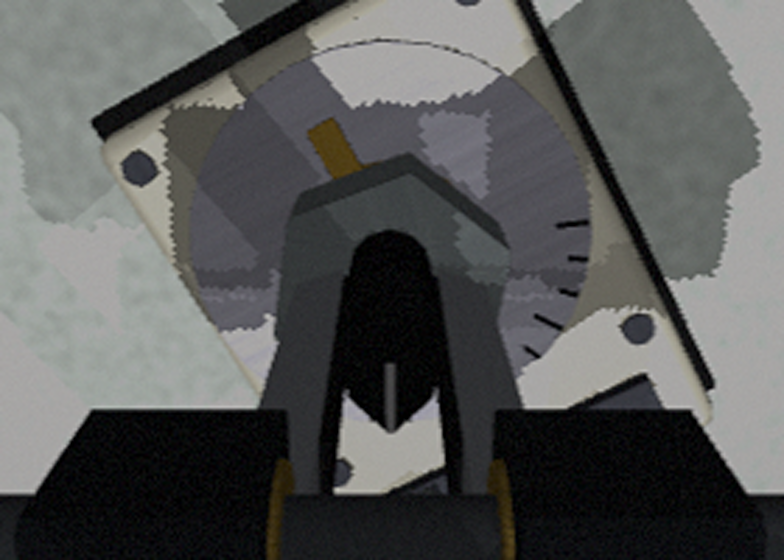

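{"fn": "jog_arm", "kwargs": {"increments": [{"xyz":[0,0,0],"yaw":0},{"xyz":[0,0,0],"yaw":0},{"xyz":[0,0,3],"yaw":0},{"xyz":[0,0,4],"yaw":-4},{"xyz":[0,0,4],"yaw":-4},{"xyz":[0,0,0],"yaw":0},{"xyz":[0,0,0],"yaw":0},{"xyz":[0,0,0],"yaw":0},{"xyz":[0,0,0],"yaw":0},{"xyz":[0,0,0],"yaw":0}], "claw": 0.5}}

```text
t: 8.7
position: [0.5739, 0.0316, 0.1927]
tool_rot: [[0.719, 0.695, -0.001], [0.695, -0.719, 0.0], [-0.001, -0.001, -1.0]]
force: [-0.1, -0.3, 0.1]
opening: 0.501
```

```bash
cat >> h.py <<'E'
def knob(f,ax=(.5740,.0315)):
    im,W=cloud(f); r=np.hypot(W[...,0]-ax[0],W[...,1]-ax[1])
    m=(r<.05)&(W[...,2]>.104)&(W[...,2]<.110); w=W[m][:,:2].astype(np.float32)*1000; print("knob",cv2.minAreaRect(w),len(w))
    m=(r<.05)&(W[...,2]>.075)&(W[...,2]<.081); w=W[m][:,:2]*1000
    best=[]
    for a0 in np.arange(0,60,.5):
        n=np.stack([np.cos(np.radians(a0+60*np.arange(3))),np.sin(np.radians(a0+60*np.arange(3)))])
        pr=w@n; lo=np.percentile(pr,.3,0); hi=np.percentile(pr,99.7,0); best.append(((hi-lo).sum(),a0,(hi-lo).round(1),np.linalg.lstsq(n.T,(hi+lo)/2,rcond=None)[0]))
    best.sort(key=lambda b:b[0]); print("ring",best[:2])
E
python3 - <<'E'
from h import *
st(); im=snap("wrist","w4"); cv2.imwrite("pics/w4z.png",cv2.resize(im[110:270,220:420],None,fx=3.7,fy=3.7,interpolation=cv2.INTER_CUBIC)); st(); knob("pics/w4.npz")
E
```

```text
t 8.70 pos [0.5739 0.0316 0.1927] yaw 44.00 tilt [-1.4e-03  2.0e-04 -1.0e+00] F [-0.12 -0.35  0.14] M [-0.007  0.045  0.008] open 0.501 q [ -2.5   8.4  76.3   0.   95.4 -46.5]
t 8.75 pos [0.574  0.0315 0.1929] yaw 43.99 tilt [-1.e-03  2.e-04 -1.e+00] F [-0.09  1.25 -0.18] M [-0.009  0.004  0.018] open 0.501 q [ -2.5   8.4  76.2   0.   95.4 -46.5]
knob ((574.237060546875, 32.413917541503906), (19.994441986083984, 38.788150787353516), 52.27602005004883) 663
ring [(np.float64(166.50132642769893), np.float64(42.5), array([55.3, 55.6, 55.6]), array([573.97574666,  32.85157596])), (np.float64(166.53067796202026), np.float64(43.0), array([55.3, 55.6, 55.6]), array([573.98066552,  32.86989187]))]
```

View pics/w4z.png

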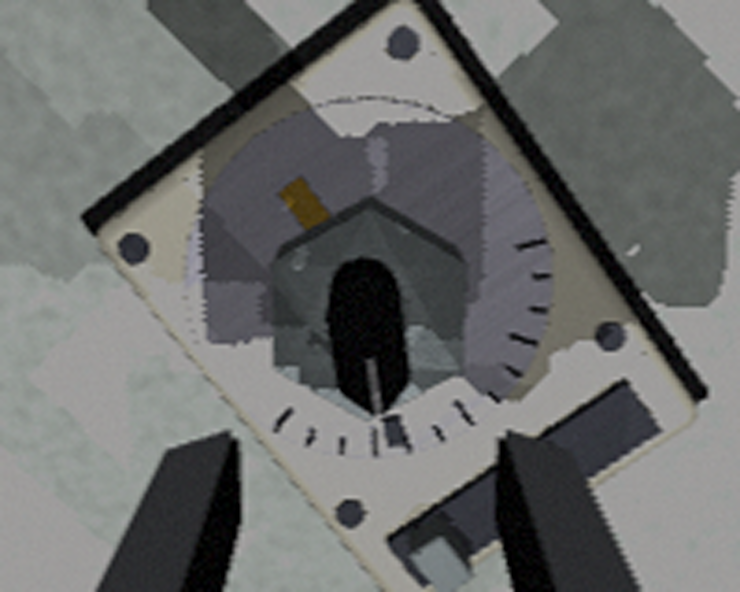

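Run:
```python
from h import *
im,d,K,R,t=load("pics/w4.npz")
c=cv2.cvtColor(im[215:240,310:345],cv2.COLOR_BGR2GRAY); cv2.imwrite("pics/w4r.png",cv2.resize(c,None,fx=20,fy=20,interpolation=cv2.INTER_NEAREST))
for ax in((.5740,.0327),(.5738,.0325)):
  for uv in((326.5,226.5),(326,226)):
    p=atz("pics/w4.npz",uv,.044)[:2]; v=p-ax; print(p,np.hypot(*v),np.degrees(np.arctan2(v[1],v[0])))
for a in(-36,-38,-40,-42):
    print(a,proj("pics/w4.npz",[.574+.05*np.cos(np.radians(a)),.0327+.05*np.sin(np.radians(a)),.044]).round(1),proj("pics/w4.npz",[.574+.021*np.cos(np.radians(a)),.0327+.021*np.sin(np.radians(a)),.107]).round(1))
```

```text
[0.61425557 0.00337662] 0.0498033236609031 -36.07072995121879
[0.61335034 0.00341932] 0.0490490327167014 -36.653016445095815
[0.61425557 0.00337662] 0.0498480082267446 -35.749566148282874
[0.61335034 0.00341932] 0.04909088995959574 -36.32639545780624
-36 [326.6 226.6] [323.2 223.1]
-38 [325.2 226.8] [322.5 223.2]
-40 [323.8 227. ] [321.8 223.2]
-42 [322.4 227.1] [321.  223.3]
```

View pics/w4r.png

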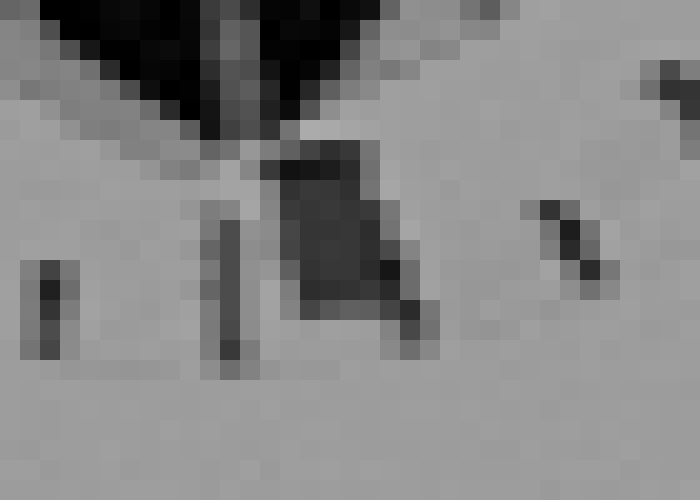

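{"fn": "jog_arm", "kwargs": {"increments": [{"xyz":[2.8,-2.9,0],"yaw":0},{"xyz":[2.8,-2.9,0],"yaw":0},{"xyz":[0,0,0],"yaw":0},{"xyz":[0,0,0],"yaw":0},{"xyz":[0,0,0],"yaw":0},{"xyz":[0,0,0],"yaw":0}]}}

```text
t: 9.5
position: [0.6298, -0.0257, 0.194]
tool_rot: [[0.719, 0.695, 0.001], [0.695, -0.719, 0.0], [0.001, 0.0, -1.0]]
force: [-0.3, -0.8, -0.6]
opening: 0.501
```

Run:
```python
from h import *
st(); im=snap("wrist","w5"); cv2.imwrite("pics/w5z.png",cv2.resize(im[200:320,250:400],None,fx=5,fy=5,interpolation=cv2.INTER_CUBIC)); st(); knob("pics/w5.npz")
im,d,K,R,t=load("pics/w5.npz"); print(-R.T@t)
for z in(.043,.078,.107): print(proj("pics/w5.npz",[.574,.0325,z]))
```

```text
t 9.50 pos [ 0.6298 -0.0257  0.194 ] yaw 44.05 tilt [ 6.e-04  1.e-04 -1.e+00] F [-0.31 -0.76 -0.64] M [-0.031  0.016 -0.072] open 0.501 q [ -7.5  15.4  67.8   0.   96.8 -51.5]
t 9.55 pos [ 0.6299 -0.0258  0.1939] yaw 44.04 tilt [ 6.e-04  0.e+00 -1.e+00] F [-0.15 -0.2  -0.06] M [-0.014  0.004  0.001] open 0.501 q [ -7.5  15.4  67.8   0.   96.8 -51.5]
knob ((574.9609985351562, 31.861635208129883), (19.942031860351562, 39.613826751708984), 52.26359558105469) 834
ring [(np.float64(166.67196360381075), np.float64(43.0), array([55.6, 55.6, 55.5]), array([573.98102312,  32.58349424])), (np.float64(166.68040818377068), np.float64(43.5), array([55.6, 55.5, 55.5]), array([574.00924072,  32.5780332 ]))]
[0.57410542 0.03259862 0.37331269]
[318.85565449 117.71288632]
[318.84035909 117.71262376]
[318.82464012 117.71235392]
```

View pics/w5z.png

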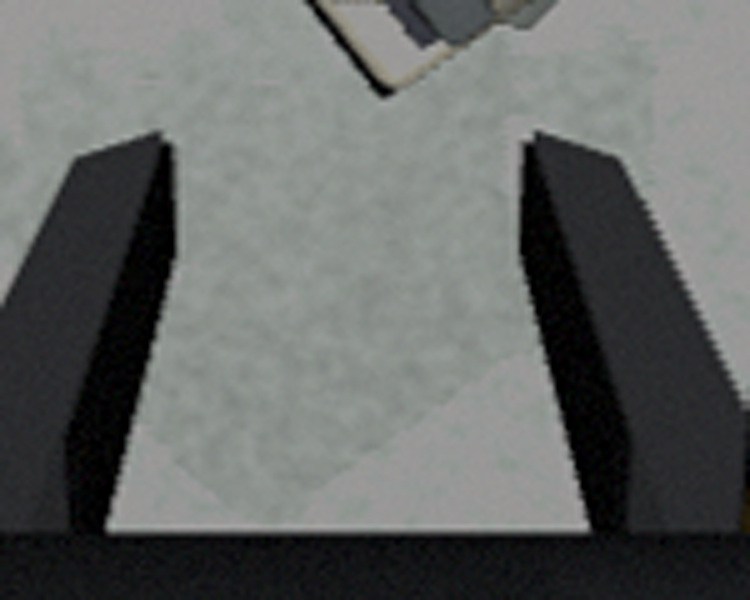

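Axis now projects at (319,118), so I cropped the wrong region and will crop there instead.

Run:
```python
from h import *
im,d,K,R,t=load("pics/w5.npz")
cv2.imwrite("pics/w5y.png",cv2.resize(im[70:190,260:380],None,fx=5,fy=5,interpolation=cv2.INTER_NEAREST))
for a in(-34,-36,-38,-40): print(a,[proj("pics/w5.npz",[.574+r*np.cos(np.radians(a)),.0325+r*np.sin(np.radians(a)),z]).round(1) for r,z in((.021,.107),(.05,.044))])
```

```text
-34 [array([323.6, 140.9]), array([327.8, 161.5])]
-36 [array([322.8, 141. ]), array([326.3, 161.8])]
-38 [array([322. , 141.2]), array([324.8, 162. ])]
-40 [array([321.2, 141.3]), array([323.3, 162.2])]
```

View pics/w5y.png

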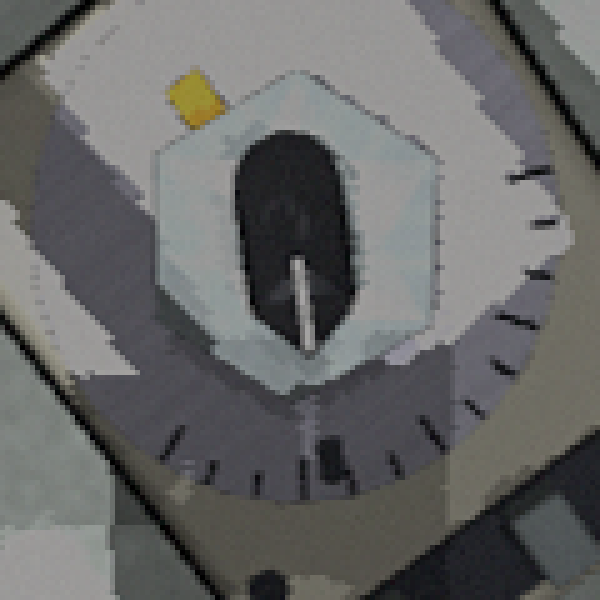

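Run:
```python
from h import *
f="pics/w5.npz"; im,d,K,R,t=load(f)
def rect(z,s=6,half=.062):
    # output pixel (i,j): gx->up ; world x up, y left
    src=np.float32([[.574+sx*half,.0325+sy*half] for sx,sy in((1,1),(1,-1),(-1,-1),(-1,1))])
    px=np.float32([proj(f,[*p,z]) for p in src]); n=600
    dst=np.float32([[0,0],[n,0],[n,n],[0,n]])
    return cv2.warpPerspective(im,cv2.getPerspectiveTransform(px,dst),(n,n),flags=cv2.INTER_CUBIC)
s=600/.124
a=rect(.107); b=rect(.044)
g=cv2.cvtColor(a,cv2.COLOR_BGR2GRAY); yy,xx=np.mgrid[:600,:600]; X=(300-yy)/s*1000; Y=(300-xx)/s*1000; r=np.hypot(X,Y)
ang=np.degrees(np.arctan2(Y,X))
m=((g<75)&(r<23)).astype(np.uint8); n,l,stt,c=cv2.connectedComponentsWithStats(m); k=1+stt[1:,4].argmax()
cn=max(cv2.findContours((l==k).astype(np.uint8),0,1)[0],key=len); w=np.stack([X[cn[:,0,1],cn[:,0,0]],Y[cn[:,0,1],cn[:,0,0]]],1).astype(np.float32); print("knob blob",cv2.minAreaRect(w))
q=np.stack([X[l==k],Y[l==k]]); ev,V=np.linalg.eigh(np.cov(q)); print("PCA",np.degrees(np.arctan(V[1,1]/V[0,1])),q.mean(1))
m=(g>120)&(r<19)&(np.abs((ang+38))<25); q=np.stack([X[m],Y[m]]);ev,V=np.linalg.eigh(np.cov(q)); print("line",m.sum(),np.degrees(np.arctan(V[1,1]/V[0,1])),q.mean(1),np.degrees(np.arctan2(*q.mean(1)[::-1])))
g2=cv2.cvtColor(b,cv2.COLOR_BGR2GRAY); 
m=(g2<48)&(r>42)&(r<58)&(np.abs(ang+37)<9); print("rider",m.sum(),np.mean(X[m]),np.mean(Y[m]),np.degrees(np.arctan2(np.mean(Y[m]),np.mean(X[m]))),np.hypot(np.mean(Y[m]),np.mean(X[m])))
cv2.imwrite("pics/w5r.png",np.hstack([a,b])[100:,:][:, 200:1000])
```

```text
knob blob ((0.1884307861328125, -0.13372421264648438), (20.70122528076172, 38.034114837646484), 50.90614318847656)
PCA -37.735379814621375 [-0.88676322  0.47062852]
line 904 -28.478969801989283 [10.33493363 -7.87573746] -37.30921756814929
rider 1922 40.41408602150537 -31.172150537634405 -37.64368297578063 51.03921353326848
```

View pics/w5r.png

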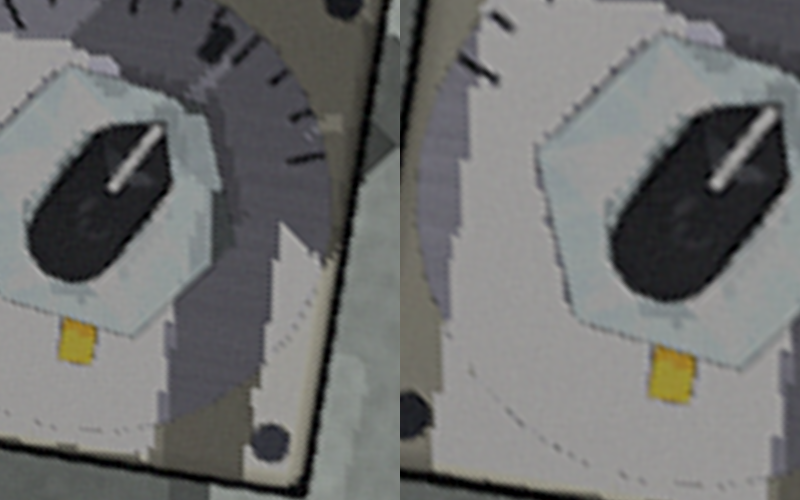

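{"fn": "jog_arm", "kwargs": {"increments": [{"xyz":[-2.8,2.9,0],"yaw":5},{"xyz":[-2.77,2.87,0],"yaw":4.7},{"xyz":[0,0,-3],"yaw":0},{"xyz":[0,0,-4],"yaw":0},{"xyz":[0,0,-4.05],"yaw":0},{"xyz":[0,0,0],"yaw":0},{"xyz":[0,0,0],"yaw":0},{"xyz":[0,0,0],"yaw":0}]}}

```text
t: 10.55
position: [0.5749, 0.0313, 0.084]
tool_rot: [[0.592, 0.806, 0.001], [0.806, -0.592, 0.0], [0.001, 0.001, -1.0]]
force: [0.3, 0.2, -0.2]
opening: 0.5
```

{"fn": "jog_arm", "kwargs": {"increments": [{"xyz":[0,0,0],"yaw":0},{"xyz":[0,0,0],"yaw":0},{"xyz":[0,0,0],"yaw":0},{"xyz":[0,0,0],"yaw":0},{"xyz":[0,0,0],"yaw":0}], "claw": 0.15}}

```text
t: 11.18
position: [0.5745, 0.0311, 0.0831]
tool_rot: [[0.592, 0.806, 0.0], [0.806, -0.592, -0.0], [-0.0, 0.0, -1.0]]
force: [-0.4, -0.5, 1.5]
opening: 0.211
```

Run:
```python
from h import *
st()
```

```text
t 11.18 pos [0.5745 0.0311 0.0831] yaw 53.68 tilt [ 0.e+00 -1.e-04 -1.e+00] F [-0.39 -0.48  1.48] M [-0.099  0.071  0.017] open 0.211 q [ -2.5  11.3  85.5  -0.   83.2 -56.2]
```

{"fn": "jog_arm", "kwargs": {"increments": [{"xyz":[0,0,0],"yaw":0},{"xyz":[0,0,0],"yaw":0},{"xyz":[0,0,0],"yaw":0},{"xyz":[0,0,0],"yaw":0},{"xyz":[0,0,0],"yaw":-5},{"xyz":[0,0,0],"yaw":-5.4},{"xyz":[0,0,0],"yaw":0},{"xyz":[0,0,0],"yaw":0}], "claw": 0.88}}

```text
t: 12.18
position: [0.5745, 0.0312, 0.083]
tool_rot: [[0.727, 0.687, 0.0], [0.687, -0.727, 0.0], [0.0, -0.0, -1.0]]
force: [-0.3, -0.3, -0.5]
opening: 0.88
```

{"fn": "jog_arm", "kwargs": {"increments": [{"xyz":[0,0,-1],"yaw":0},{"xyz":[0,0,-1.5],"yaw":0},{"xyz":[0,0,0],"yaw":0},{"xyz":[0,0,0],"yaw":0},{"xyz":[0,0,0],"yaw":0}]}}

```text
t: 12.8
position: [0.5748, 0.0312, 0.0585]
tool_rot: [[0.728, 0.686, 0.001], [0.686, -0.728, 0.0], [0.001, 0.001, -1.0]]
force: [-0.7, 0.5, -0.2]
opening: 0.881
```

Run:
```python
from h import *
st(); im=snap("wrist","w6"); cv2.imwrite("pics/w6z.png",cv2.resize(im[130:330,180:460],None,fx=2.8,fy=2.8,interpolation=cv2.INTER_CUBIC)); st()
```

```text
t 12.80 pos [0.5748 0.0312 0.0585] yaw 43.29 tilt [ 0.001  0.    -1.   ] F [-0.73  0.52 -0.16] M [-0.034  0.036 -0.014] open 0.881 q [ -2.5  12.4  87.1   0.   80.4 -45.8]
t 12.85 pos [0.5749 0.0312 0.0585] yaw 43.29 tilt [ 0.0011  0.     -1.    ] F [ 0.53 -0.26 -0.89] M [-0.031 -0.022 -0.025] open 0.880 q [ -2.5  12.4  87.1   0.   80.4 -45.8]
```

View pics/w6z.png

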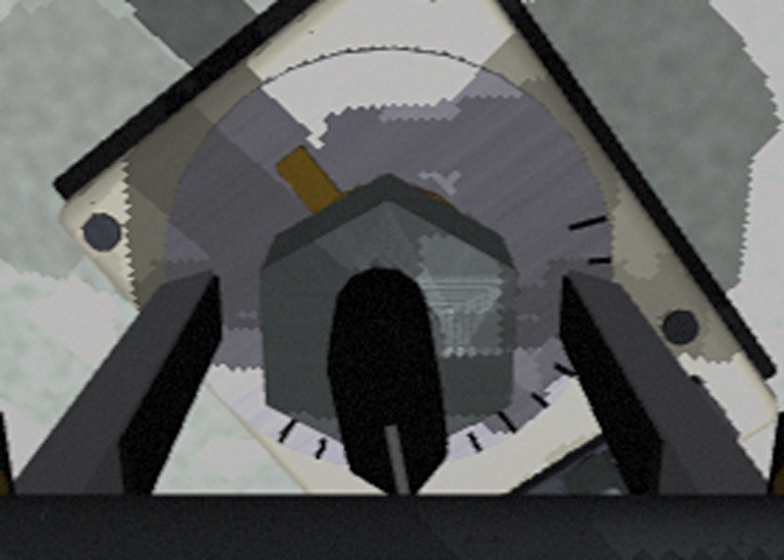

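The fingers straddle the ring's flats at (240,300) and (570,300), clear of the tab at (305,180) and the rider. Closing on the ring.

{"fn": "jog_arm", "kwargs": {"increments": [{"xyz":[0,0,0],"yaw":0},{"xyz":[0,0,0],"yaw":0},{"xyz":[0,0,0],"yaw":0},{"xyz":[0,0,0],"yaw":0},{"xyz":[0,0,0],"yaw":0}], "claw": 0.5}}

```text
t: 13.48
position: [0.5744, 0.0311, 0.0581]
tool_rot: [[0.728, 0.686, 0.0], [0.686, -0.728, -0.0], [-0.0, 0.0, -1.0]]
force: [-0.4, 0.5, 1.3]
opening: 0.592
```

Run:
```python
from h import *
st()
```

```text
t 13.47 pos [0.5744 0.0311 0.0581] yaw 43.29 tilt [ 0.e+00 -1.e-04 -1.e+00] F [-0.43  0.48  1.3 ] M [-0.113  0.149 -0.044] open 0.592 q [ -2.5  12.4  87.2  -0.   80.4 -45.8]
```

{"fn": "jog_arm", "kwargs": {"increments": [{"xyz":[0,0,0],"yaw":-4},{"xyz":[0,0,0],"yaw":-4},{"xyz":[0,0,0],"yaw":-4},{"xyz":[0,0,0],"yaw":-4},{"xyz":[0,0,0],"yaw":0}]}}

```text
t: 14.1
position: [0.5744, 0.0311, 0.0581]
tool_rot: [[0.888, 0.459, -0.0], [0.459, -0.888, -0.0], [-0.0, 0.0, -1.0]]
force: [-1.7, -0.4, 1.0]
opening: 0.597
```

Run:
```python
from h import *
st()
```

```text
t 14.10 pos [0.5744 0.0311 0.0581] yaw 27.33 tilt [-0.e+00 -2.e-04 -1.e+00] F [-1.69 -0.4   0.98] M [-0.134  0.195 -0.027] open 0.597 q [ -2.5  12.4  87.2  -0.   80.4 -29.9]
```

{"fn": "jog_arm", "kwargs": {"increments": [{"xyz":[0,0,0],"yaw":-3},{"xyz":[0,0,0],"yaw":-3},{"xyz":[0,0,0],"yaw":0}]}}

```text
t: 14.48
position: [0.5744, 0.0311, 0.0581]
tool_rot: [[0.931, 0.364, -0.0], [0.364, -0.931, -0.0], [-0.0, 0.0, -1.0]]
force: [-1.0, -1.6, 2.1]
opening: 0.593
```

Run:
```python
from h import *
st()
```

```text
t 14.47 pos [0.5744 0.0311 0.0581] yaw 21.37 tilt [-1.e-04 -2.e-04 -1.e+00] F [-0.97 -1.64  2.12] M [-0.179  0.24  -0.033] open 0.593 q [ -2.5  12.4  87.2  -0.   80.4 -23.9]
```

Running free (Mz ≈ -0.03). Continuing in 6° steps.

{"fn": "jog_arm", "kwargs": {"increments": [{"xyz":[0,0,0],"yaw":-3},{"xyz":[0,0,0],"yaw":-3},{"xyz":[0,0,0],"yaw":0}]}}

```text
t: 14.85
position: [0.5744, 0.0311, 0.0581]
tool_rot: [[0.964, 0.265, -0.0], [0.265, -0.964, -0.0], [-0.0, 0.0, -1.0]]
force: [-1.5, -0.9, 1.5]
opening: 0.593
```

Run:
```python
from h import *
st()
```

```text
t 14.85 pos [0.5744 0.0311 0.0581] yaw 15.39 tilt [-1.e-04 -2.e-04 -1.e+00] F [-1.54 -0.93  1.48] M [-0.264  0.286 -0.004] open 0.593 q [ -2.5  12.4  87.2  -0.   80.4 -17.9]
```

{"fn": "jog_arm", "kwargs": {"increments": [{"xyz":[0,0,0],"yaw":-3},{"xyz":[0,0,0],"yaw":-3},{"xyz":[0,0,0],"yaw":0}]}}

```text
t: 15.22
position: [0.5744, 0.0311, 0.0581]
tool_rot: [[0.987, 0.163, -0.0], [0.163, -0.987, -0.0], [-0.0, 0.0, -1.0]]
force: [-1.6, -1.1, 2.0]
opening: 0.592
```

Run:
```python
from h import *
st()
```

```text
t 15.22 pos [0.5744 0.0311 0.0581] yaw 9.40 tilt [-0.e+00 -2.e-04 -1.e+00] F [-1.61 -1.05  2.  ] M [-0.296  0.407  0.018] open 0.592 q [ -2.5  12.4  87.2  -0.   80.4 -11.9]
```

{"fn": "jog_arm", "kwargs": {"increments": [{"xyz":[0,0,0],"yaw":-2.5},{"xyz":[0,0,0],"yaw":-2.5},{"xyz":[0,0,0],"yaw":0}]}}

```text
t: 15.6
position: [0.5744, 0.0311, 0.0581]
tool_rot: [[0.997, 0.077, -0.0], [0.077, -0.997, -0.0], [-0.0, 0.0, -1.0]]
force: [-2.4, -0.3, 2.5]
opening: 0.592
```

Run:
```python
from h import *
st()
```

```text
t 15.60 pos [0.5744 0.0311 0.0581] yaw 4.40 tilt [-1.e-04 -2.e-04 -1.e+00] F [-2.41 -0.34  2.49] M [-0.357  0.378 -0.003] open 0.592 q [-2.5 12.4 87.2 -0.  80.4 -6.9]
```

{"fn": "jog_arm", "kwargs": {"increments": [{"xyz":[0,0,0],"yaw":-2.5},{"xyz":[0,0,0],"yaw":-2.5},{"xyz":[0,0,0],"yaw":0}]}}

```text
t: 15.98
position: [0.5744, 0.0312, 0.0581]
tool_rot: [[1.0, -0.01, -0.0], [-0.01, -1.0, -0.0], [-0.0, 0.0, -1.0]]
force: [-2.3, -1.3, 1.4]
opening: 0.591
```

Run:
```python
from h import *
st(); im=snap("wrist","w7"); cv2.imwrite("pics/w7z.png",cv2.resize(im[130:330,180:460],None,fx=2.8,fy=2.8,interpolation=cv2.INTER_CUBIC)); st()
```

```text
t 15.97 pos [0.5744 0.0312 0.0581] yaw -0.54 tilt [-1.e-04 -4.e-04 -1.e+00] F [-2.3  -1.29  1.39] M [-0.316  0.441  0.415] open 0.591 q [-2.5 12.4 87.2 -0.  80.4 -2. ]
t 16.02 pos [0.5744 0.0311 0.0581] yaw -0.56 tilt [-1.e-04 -4.e-04 -1.e+00] F [-2.51 -1.89  2.11] M [-0.371  0.496  0.475] open 0.593 q [-2.5 12.4 87.2 -0.  80.4 -2. ]
```

View pics/w7z.png

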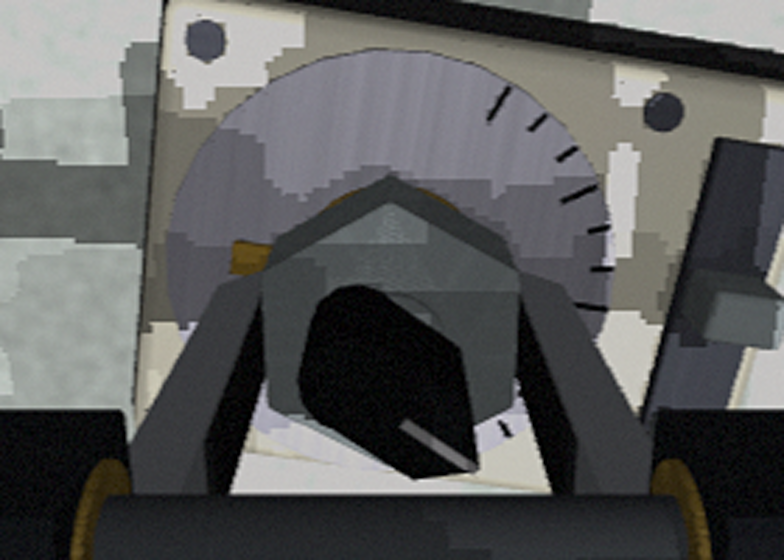

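Mz jumped to about 0.45 N m, so the ring gripped near yaw 0–4°. The ring has followed the tool: its flats are still in the pads, and the tab is at (250,258). Now a gentle drag.

{"fn": "jog_arm", "kwargs": {"increments": [{"xyz":[0,0,0],"yaw":-1.5},{"xyz":[0,0,0],"yaw":-1.5},{"xyz":[0,0,0],"yaw":-1.5},{"xyz":[0,0,0],"yaw":-1.5},{"xyz":[0,0,0],"yaw":0},{"xyz":[0,0,0],"yaw":0}]}}

```text
t: 16.77
position: [0.5744, 0.0312, 0.0581]
tool_rot: [[0.993, -0.117, 0.0], [-0.117, -0.993, 0.0], [0.0, -0.0, -1.0]]
force: [-2.7, -1.8, 3.6]
opening: 0.595
```

Run:
```python
from h import *
st(); im=snap("wrist","w8"); cv2.imwrite("pics/w8z.png",cv2.resize(im[130:330,180:460],None,fx=2.8,fy=2.8,interpolation=cv2.INTER_CUBIC)); st()
```

```text
t 16.77 pos [0.5744 0.0312 0.0581] yaw -6.72 tilt [ 1.e-04  0.e+00 -1.e+00] F [-2.66 -1.79  3.59] M [-0.411  0.557  0.505] open 0.595 q [-2.5 12.4 87.2  0.  80.4  4.2]
t 16.82 pos [0.5745 0.0312 0.0581] yaw -6.72 tilt [ 1.e-04 -0.e+00 -1.e+00] F [-2.29 -2.04  4.1 ] M [-0.405  0.664  0.56 ] open 0.591 q [-2.5 12.4 87.2 -0.  80.4  4.2]
```

View pics/w8z.png

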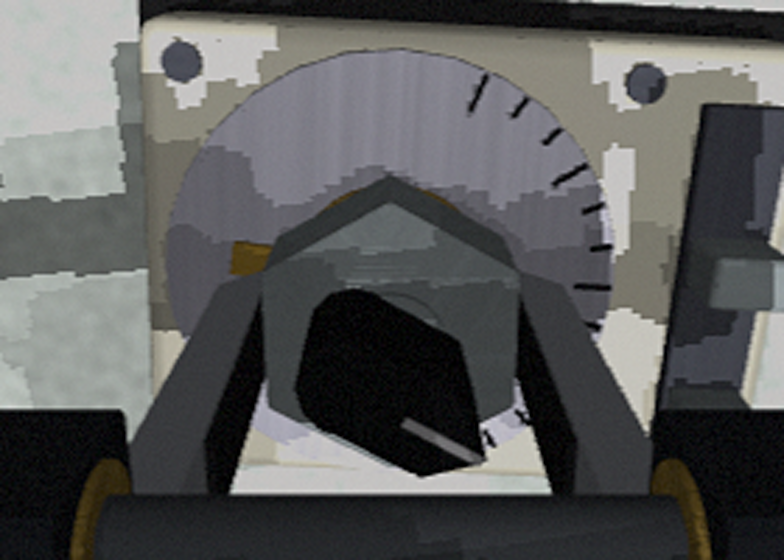

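Run:
```python
from h import *
for f in("w7","w8"):
  for a in(180,175,172,170,168,165,160):
    r=np.radians(a); print(f,a,[((proj(f"pics/{f}.npz",[.5744+R*np.cos(r)+.0,.0315+R*np.sin(r),.043])-[180,130])*2.8).round(0).tolist() for R in(.038,.042)])
```

```text
w7 180 [[246.0, 285.0], [231.0, 285.0]]
w7 175 [[246.0, 273.0], [230.0, 272.0]]
w7 172 [[246.0, 266.0], [231.0, 264.0]]
w7 170 [[246.0, 261.0], [231.0, 259.0]]
w7 168 [[247.0, 257.0], [232.0, 254.0]]
w7 165 [[249.0, 250.0], [233.0, 246.0]]
w7 160 [[252.0, 238.0], [237.0, 233.0]]
w8 180 [[247.0, 299.0], [233.0, 301.0]]
w8 175 [[246.0, 288.0], [231.0, 288.0]]
w8 172 [[246.0, 281.0], [230.0, 281.0]]
w8 170 [[246.0, 276.0], [230.0, 275.0]]
w8 168 [[246.0, 271.0], [230.0, 270.0]]
w8 165 [[246.0, 264.0], [231.0, 262.0]]
w8 160 [[248.0, 253.0], [233.0, 249.0]]
```

Tab now at about 163°, against 170.5° at the start, so it has moved about 5 mm. About 7° more is needed.

{"fn": "jog_arm", "kwargs": {"increments": [{"xyz":[0,0,0],"yaw":-1.5},{"xyz":[0,0,0],"yaw":-1.5},{"xyz":[0,0,0],"yaw":-1.5},{"xyz":[0,0,0],"yaw":-1.5},{"xyz":[0,0,0],"yaw":-1},{"xyz":[0,0,0],"yaw":0},{"xyz":[0,0,0],"yaw":0}]}}

```text
t: 17.7
position: [0.5745, 0.0312, 0.0581]
tool_rot: [[0.971, -0.237, 0.0], [-0.237, -0.971, -0.0], [0.0, -0.0, -1.0]]
force: [-2.5, -2.4, 5.0]
opening: 0.595
```

Run:
```python
from h import *
st(); im=snap("wrist","w9"); cv2.imwrite("pics/w9z.png",cv2.resize(im[130:330,180:460],None,fx=2.8,fy=2.8,interpolation=cv2.INTER_CUBIC)); st()
f="w9"
for a in(165,160,157,155,153,150):
    r=np.radians(a); print(f,a,[((proj(f"pics/{f}.npz",[.5744+R*np.cos(r)+.0,.0315+R*np.sin(r),.043])-[180,130])*2.8).round(0).tolist() for R in(.038,.042)])
```

```text
t 17.70 pos [0.5745 0.0312 0.0581] yaw -13.72 tilt [ 1.e-04 -0.e+00 -1.e+00] F [-2.46 -2.42  5.04] M [-0.421  0.761  0.62 ] open 0.595 q [-2.5 12.4 87.2 -0.  80.4 11.2]
t 17.75 pos [0.5745 0.0312 0.0581] yaw -13.72 tilt [ 1.e-04 -0.e+00 -1.e+00] F [-2.96 -1.58  3.81] M [-0.407  0.708  0.612] open 0.592 q [-2.5 12.4 87.2 -0.  80.4 11.2]
w9 165 [[246.0, 281.0], [230.0, 281.0]]
w9 160 [[246.0, 269.0], [231.0, 268.0]]
w9 157 [[247.0, 262.0], [231.0, 260.0]]
w9 155 [[247.0, 257.0], [232.0, 254.0]]
w9 153 [[248.0, 253.0], [233.0, 249.0]]
w9 150 [[250.0, 246.0], [235.0, 242.0]]
```

View pics/w9z.png

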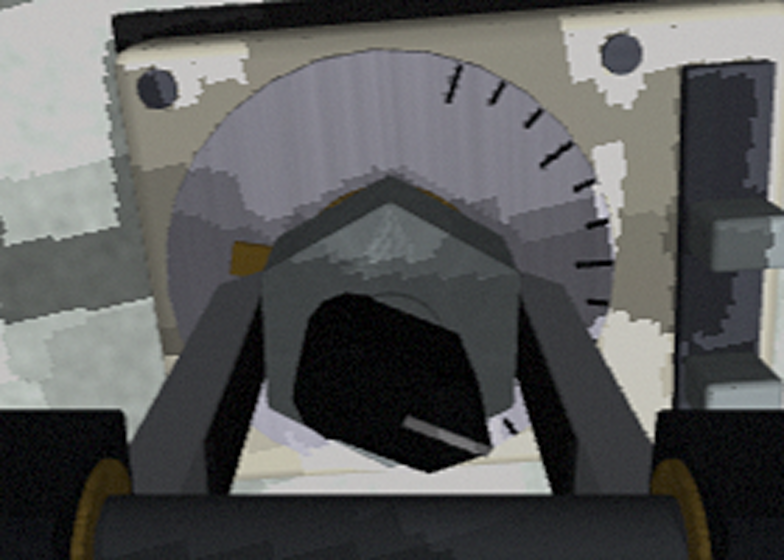

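Tab at about 156°, dragged about 9.5 mm. Releasing, lifting straight up and moving the camera overhead.

{"fn": "jog_arm", "kwargs": {"increments": [{"xyz":[0,0,0],"yaw":0},{"xyz":[0,0,0],"yaw":0},{"xyz":[0,0,0],"yaw":0},{"xyz":[0,0,0],"yaw":0},{"xyz":[0,0,2],"yaw":0},{"xyz":[0,0,4],"yaw":0},{"xyz":[0,0,4],"yaw":0},{"xyz":[0,0,4],"yaw":0},{"xyz":[0,0,0],"yaw":0}], "claw": 0.88}}

```text
t: 18.88
position: [0.5767, 0.0312, 0.2026]
tool_rot: [[0.971, -0.237, 0.009], [-0.237, -0.971, -0.0], [0.009, -0.002, -1.0]]
force: [0.2, -0.5, 0.6]
opening: 0.879
```

{"fn": "jog_arm", "kwargs": {"increments": [{"xyz":[-0.8,-4,0],"yaw":0},{"xyz":[-1.0,-3.8,0],"yaw":0},{"xyz":[0,0,0],"yaw":0},{"xyz":[0,0,0],"yaw":0},{"xyz":[0,0,0],"yaw":0},{"xyz":[0,0,0],"yaw":0}]}}

```text
t: 19.62
position: [0.5566, -0.0458, 0.1978]
tool_rot: [[0.972, -0.236, -0.0], [-0.236, -0.972, 0.0], [-0.0, -0.0, -1.0]]
force: [0.0, -0.7, 0.8]
opening: 0.882
```

Run:
```python
from h import *
st(); im=snap("wrist","w10"); knob("pics/w10.npz"); im,d,K,R,t=load("pics/w10.npz"); print(-R.T@t); c=proj("pics/w10.npz",[.574,.032,.107]); print(c)
u,v=int(c[0])-60,int(c[1])-60; v=max(v,0); print(u,v); cv2.imwrite("pics/w10z.png",cv2.resize(im[v:v+120,u:u+120],None,fx=5,fy=5,interpolation=cv2.INTER_NEAREST))
```

```text
t 19.62 pos [ 0.5566 -0.0458  0.1978] yaw -13.63 tilt [-1.e-04  2.e-04 -1.e+00] F [ 0.04 -0.73  0.77] M [-0.099  0.096 -0.015] open 0.882 q [-10.5   6.2  78.1   0.   95.7   3.1]
knob ((574.7369995117188, 31.806612014770508), (19.91983985900879, 39.12498474121094), 52.84387969970703) 806
ring [(np.float64(165.83942768519722), np.float64(47.5), array([55.5, 55.4, 54.9]), array([574.04466355,  32.29209077])), (np.float64(165.85678060519308), np.float64(48.0), array([55.5, 55.5, 54.9]), array([574.02412335,  32.30773058]))]
[0.57532112 0.03261141 0.37715998]
[317.96931672 118.81873477]
257 58
```

View pics/w10z.png

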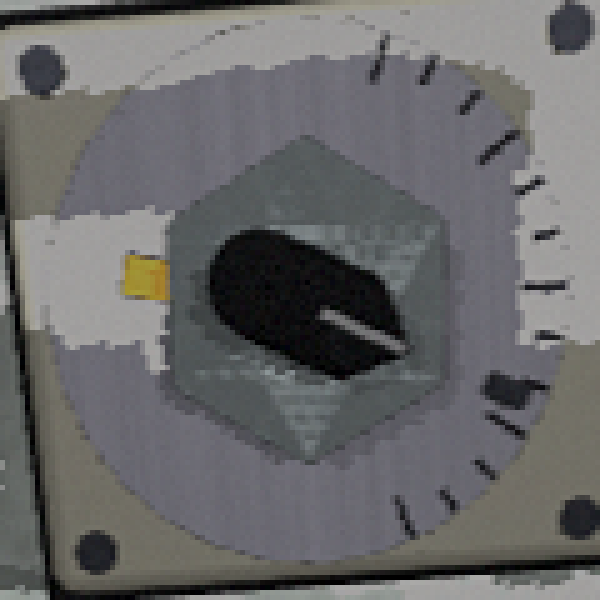

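The overhead view shows the nose at (405,350) and the rider at (508,389) seen from the axis at (307,305). They agree to within about 1.5°, or 1.3 mm. The tab at (145,278) is about 14° past the gauge's -x, or about 9 mm. Everything is clear of the robot, so I'm handing in.

Run:
```python
from h import *
from cell import job
snap("top","t2")
for f in("top0","t2"):
    im,W=cloud(f"pics/{f}.npz"); 
a=np.load("pics/top0.npz")["im"][130:310,360:430].astype(int);b=np.load("pics/t2.npz")["im"][130:310,360:430].astype(int); print("bystander diff px>40:",(abs(a-b).max(-1)>40).sum())
st(); print(job.hand_in())
```

```text
bystander diff px>40: 0
t 19.73 pos [ 0.5566 -0.0461  0.198 ] yaw -13.65 tilt [ 1.e-04  1.e-04 -1.e+00] F [ 0.57 -0.45  0.35] M [-0.118  0.065  0.04 ] open 0.879 q [-10.6   6.2  78.1   0.   95.7   3.1]
the job is handed in; nothing more can be done
None
```

I turned the knob about 78° clockwise to the rider. A first overhead check put it 2–3° too far, so I regripped it and turned it back 1.7°. I then gripped the lock ring across its flats and turned it 57° clockwise. It gripped after about 40–44° and dragged the washer the rest of the way. I handed in at 19.7 s of the 58 s allowed.

Last checks, from an overhead picture taken after letting go:
- **Knob:** the nose is within about 1.5° (about 1.3 mm) of the rider. My angle measurements scatter by 1–2°. Depth-based and image-based values for the knob disagreed by up to 2.5°, so the true error could be up to about 3 mm, still inside 4.5 mm.
- **Washer tab:** dragged about 14°, which is about 9 mm. The closer view while still gripping gave 9.5 mm.
- **Gauge:** sideways force in the readings stayed under about 4 N, which is about 0.5 mm on the pad.
- **Sizer, cup and plug:** no change in the top camera picture.
- **Robot:** standing clear, about 9 cm above the knob and off to one side.

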